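# Clamp the lap disc: run the spinner nut down by hand, then nip it up with the wrench

### The arm

A 7-joint arm with a two-finger parallel gripper is mounted at the origin on the work surface. World frame = base frame: x ahead of the robot, y to its left, z up, the work surface at z = 0. Lengths are in m, angles in rad, forces in N, time in s.
With the tool pointing down it reaches from about 0.35 to 0.9 m from the base axis. Payload 19.9 kg.
Tool frame: the origin (TCP) lies between the finger pads; the fingertips stand 19 mm ahead of it and the grasp point (between the pads) is the TCP; z points along the fingers, y is the line along which they close (so a half turn about z gives the same grasp; the last joint's range is limited). The gripper opens to 94 mm and grips with 3 to 60 N. Pads are 16 mm wide; open, the fingers measure 119 mm over their backs; the gripper's body (75 mm by 177 mm) begins 78 mm behind the grasp point.
Start: joints at [1.296, 0.417, -0.01, 1.614, 0.005, 1.111, -0.053], TCP at [0.145, -0.608, 0.224] pointing down, gripper open.
Joint ranges: [-2.81, 2.81], [-0.39, 2.02], [-1.27, 1.25], [0.06, 2.57], [-1.19, 4.33], [0.19, 2], [-2.82, 2.82]. Speed limits (rad/s): [1.89, 1.89, 2.39, 2.39, 3.01, 3.01, 3.01].

### API

Orientations are given as a 3x3 rotation matrix whose columns are the frame's x, y, z axes.
In Python, from rig import robot gives the robot as it stands. Calls block until the motion is done:
- robot.move_ptp(position, orientation): joint-space move of the TCP to a pose.
- robot.move_linear(position, velocity=0.15, frame=None, threshold=None): straight line of the TCP; frame=None keeps the orientation; velocity is the mean speed in m/s. With threshold (N) it stops when the force on the tool has changed by that much, and returns True; else False.
- robot.goto_joints(angles): joint-space move.
- robot.gripper_to(opening): finger opening in m; the grip force is fixed at half the most; returns when the fingers have stopped.
- robot.pause(seconds).
- robot.ik(position, orientation): joint angles nearest the present ones, or None.
- robot.get_state(): the state.
- robot.grab_frame(name): name is "scene" or "side" or "wrist"; returns the picture (384x512x3 uint8, red, green, blue); there is no depth.
- robot.camera_info(name): a dict with "fx", "fy", "cx", "cy" (pixels), "rvec" (rotation vector, rad) and "tvec" (3), from world to camera coordinates, as OpenCV has them. Camera axes: x right, y down, z forward; pixel columns grow to the right and rows downward; lengths in m; the calibration is good to about 2 mm. A picture is of the moment at which its call begins: read the wrist's pose just before it. camera_info takes no time and is no camera call; for the wrist camera it gives the pose at the moment of the call.
A pose or a line that the arm cannot do raises robot.PlanningError and nothing moves.
- robot.sign_off(): hands the job in; it is judged then, once.
The state is a dict: "time": time; "qpos": joint angles; "joint_vel": joint speeds; "effort": joint torques, N m; "ee_pos": TCP position; "tool_rot": TCP orientation; "force": force on the tool from outside, world axes, zero at the start; "moment": the same for the moment, N m; "opening": finger opening in m; "grasp_force": force on a finger pad.
Only numpy, scipy, OpenCV 4.12 (cv2) and the standard library are available. Lean on these libraries where they do the work, as an engineer would, in place of code of your own. Each camera call takes 0.05 s, during which the arm holds its last target. There are 200 camera calls.

### The job

Fix the lap disc on the polishing machine: with nothing but the fingers, push the nut's wings round clockwise (seen from above) until it stops finger-tight, then put the larger of the two open-ended wrenches on the nut's square head and tighten it by about another eighth of a turn, no more. Take the wrench off and lay it flat back on the rubber mat, and leave the other wrench, the jar, the bottle and the polish bar where they are.

Things in the scene. Friction and masses are not known exactly. Their poses are not given: they have to be found in the camera images.
- nut (a joint): free running of the captive nut on the machine's spindle, rad; grows as it turns clockwise seen from above; starts between 0.3 and 1.6 and stops at 3.2, where it is finger-tight. Turns lightly (0.05 N m) and does not rise or sink
- seat (a joint): how far the nut is tightened beyond finger-tight, rad, clockwise from above, 0 at first; moves only when the nut is turned on against its stop (joint nut at 3.2), takes about 1 N m (10 N at 95 mm from the axis) and stays where it is left. An eighth of a turn is 0.785; end stop at 1.6
- nut_top (a point): centre of the top face of the nut's square steel head, on the upright spindle axis, 168 mm above the bench; z up, turns with the nut. The square head is 28 mm across flats, the flats square to this point's x and y axes, and reaches 26 mm down from this point. Above it stands a bare spindle stub, 12 mm diameter, 14 mm high. The lap disc's top is 50 mm below this point
- machine: flat-lap polishing machine, fixed: white housing 200 x 200 x 85 mm, origin at its underside on the bench, below the spindle, z up. Copper lap disc of 150 mm diameter, its top at 118 mm height
- wrench: the larger open-ended steel wrench, loose, about 0.2 kg, flat on the mat at first. Origin: jaw centre (where the nut's axis sits), on the underside; jaw opens to +x, handle to -x, z up. Jaw 31 mm wide, 9 mm thick, 51 mm over its outside, tips at x = +24 mm, back wall at x = -16 mm. Handle: steel bar 14 mm wide, 16 mm thick (from the underside up), from x = -28 to -153 mm
- small_wrench: the smaller open-ended wrench, loose, same handle and frame, jaw only 21 mm wide and 37 mm over its outside (does not fit the nut); to be left alone. The two wrenches lie roughly side by side, about 90 mm apart; which is on which side varies
- mat: black rubber mat, fixed, 260 (x) x 200 (y) x 3 mm, origin at the centre of its underside on the bench
- jar: small closed jar on the mat beyond the jaws, 40 mm diameter, 45 mm high, origin at its underside; leave alone
- bottle: white solvent bottle, 52 mm diameter, 100 mm high, on the bench, origin at its underside; leave alone
- compound_bar: brown bar of polish, 50 x 30 x 28 mm, on the bench nearest the robot, origin at its underside; leave alone
- wing_mid (a point): on the spindle axis at mid-height of the nut's two flat wings, 133.5 mm above the bench; turns with the nut, same axes as nut_top. The wings, 8 mm thick and 15 mm high, stick out along +x and -x to 56 mm from the axis, from a round boss of 42 mm diameter
- mast_foot (a point): point on the bench under the machine's steel mast, an obstacle: 16 mm diameter, 300 mm high, 125 mm from the spindle axis (along the machine's +y). Beyond it, 168 mm from the spindle axis in the same direction, hangs a round white drip tank, 56 mm diameter, from 200 to 302 mm height
Things that resemble listed ones, but are neither listed nor needed, are in the scene too. What is shaped like the wrench but red is not meant.

How it is judged:
By the outcome, as a careful person would: the job done as asked, in the order asked, and still so for the second after the job is handed in, with the robot touching nothing.
It also fails if it takes over 72 s, if anything falls off the work surface, if the arm or the gripper's body presses on something with over 40 N, if the wrist force passes 120 N, or if a joint passes its speed limit or range.

## Working session

There is one attempt and no reset: what is moved stays moved. The work goes in short steps, each a Python script; the robot and the scene stay as the last script left them, time stands still between calls to the robot, and variables do not carry over. Pictures are saved under pics/ and viewed, at most 10 in all, crops included, and the job is handed in when it is done.

```bash
mkdir -p pics; ls
python3 - <<'E'
from rig import robot
import cv2,numpy as np
for n in("scene","side","wrist"):
    i=robot.camera_info(n);im=robot.grab_frame(n)[:,:,::-1];cv2.imwrite(f"pics/{n}0.png",im)
    R=cv2.Rodrigues(np.array(i["rvec"]))[0];print(n,i["fx"],i["cx"],i["cy"],"cam",(-R.T@np.array(i["tvec"])).round(3),R[2].round(2))
a=cv2.imread("pics/scene0.png");b=cv2.imread("pics/side0.png")
cv2.imwrite("pics/both0.png",np.vstack([a,b]) if 0 else np.hstack([cv2.resize(a,(400,300)),cv2.resize(b,(400,300))]))
E
```

```text
pics
scene 474.58885319430465 255.29646946881041 190.25046455655834 cam [ 1.228 -0.314  0.928] [-0.62  0.26 -0.74]
side 348.2081059744436 252.33008481651092 190.2764686150296 cam [ 0.29  -0.728  0.664] [ 0.3   0.75 -0.59]
wrist 337.9866658308894 254.62538844106672 189.11107921655153 cam [ 0.224 -0.59   0.384] [-0.27 -0.06 -0.96]
```

View pics/scene0.png

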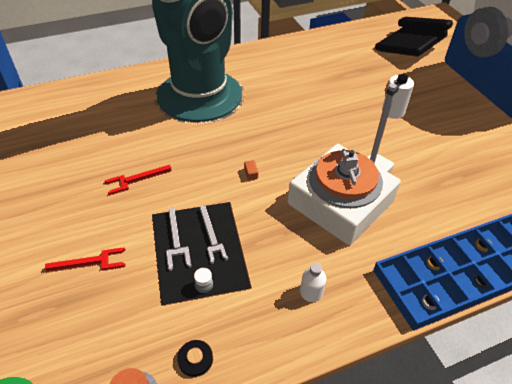

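View pics/side0.png

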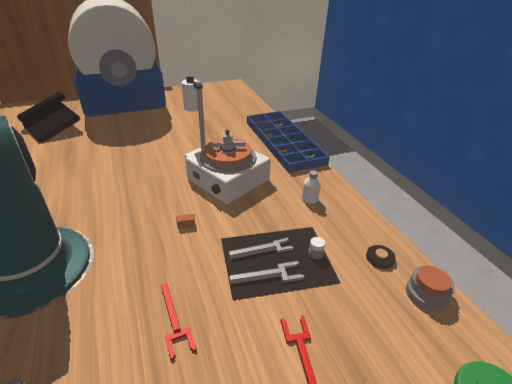

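The larger wrench is the grey one at scene (178,258) or side (285,272). Its jaw is wider than that of the other grey one, at scene (217,248) or side (285,246). The look-alikes are the red ones at scene (110,260) and (118,183). The nut is at scene (348,170), the mast at (380,130), the jar at (203,280), the bottle at (313,283) and the bar at (251,170).

```bash
cat > h.py <<'E'
from rig import robot
import cv2,numpy as np
def cam(n):
    i=robot.camera_info(n);R=cv2.Rodrigues(np.array(i["rvec"],float))[0]
    return i,R,-R.T@np.array(i["tvec"],float)
def ray(c,uv,z):
    i,R,o=c;d=R.T@np.array([(uv[0]-i["cx"])/i["fx"],(uv[1]-i["cy"])/i["fy"],1]);return o+d*(z-o[2])/d[2]
def proj(c,p):
    i,R,o=c;q=R@(np.array(p,float)-o);return np.array([i["fx"]*q[0]/q[2]+i["cx"],i["fy"]*q[1]/q[2]+i["cy"]])
def down(yaw): # tool x axis heading yaw, pointing down
    c,s=np.cos(yaw),np.sin(yaw);return np.array([[c,s,0],[s,-c,0],[0,0,-1.]])
def comps(mask,amin):
    n,l,st,ce=cv2.connectedComponentsWithStats(mask.astype(np.uint8));return [(l==k,st[k],ce[k]) for k in range(1,n) if st[k][4]>amin]
def state(): 
    s=robot.get_state();print("t%.2f"%s["time"],"p",np.round(s["ee_pos"],4),"F",np.round(s["force"],1),"M",np.round(s["moment"],2),"op%.4f gf%.1f"%(s["opening"],s["grasp_force"]));return s
E
python3 - <<'E'
from h import *
s=state();print(np.round(s["tool_rot"],3).tolist())
i,R,o=cam("wrist");T=np.array(s["tool_rot"]);print("cam in tool",(T.T@(o-s["ee_pos"])).round(4),"axis",(T.T@R[2]).round(3),"imgright",(T.T@R[0]).round(3))
for n in("scene","side"):
    c=cam(n);im=cv2.imread(f"pics/{n}0.png");hsv=cv2.cvtColor(im,cv2.COLOR_BGR2HSV)
    px={"scene":dict(jawL=(178,258),jawS=(217,248),hL=(173,213),jar=(203,287),bottle=(313,297),bar=(251,176)),"side":dict(jawL=(285,272),jawS=(285,246),jar=(317,254),bottle=(311,200))}[n]
    for k,v in px.items(): print(n,k,ray(c,v,.012).round(3))
    m=(hsv[...,0]<12)&(hsv[...,1]>120)&(hsv[...,2]>90)
    x0,y0,x1,y1=(300,140,400,210) if n=="scene" else (195,130,265,180)
    q=np.zeros_like(m);q[y0:y1,x0:x1]=m[y0:y1,x0:x1]
    pts=cv2.convexHull(np.argwhere(q)[:,::-1].astype(np.int32));h=np.array([ray(c,p[0],.118)[:2] for p in pts],np.float32)
    print(n,"disc",cv2.minEnclosingCircle(h),cv2.fitEllipse(pts))
a=cv2.imread("pics/scene0.png");
A=cv2.resize(a[195:305,145:255],(400,400),interpolation=2);B=cv2.resize(a[130:210,300:400],(400,320),interpolation=2)
C=np.zeros((400,800,3),np.uint8);C[:,:400]=A;C[:320,400:]=B;cv2.imwrite("pics/crop0.png",C)
E
```

```text
t0.15 p [ 0.1447 -0.6077  0.224 ] F [ 0.   0.1 -0.7] M [ 0.02 -0.06  0.  ] op0.0941 gf0.0
[[0.973, 0.232, -0.0], [0.232, -0.973, 0.001], [-0.0, -0.001, -1.0]]
cam in tool [ 0.0812  0.0006 -0.1606] axis [-0.279 -0.     0.96 ] imgright [0.001 1.    0.   ]
scene jawL [ 0.592 -0.236  0.012]
scene jawS [ 0.599 -0.143  0.012]
scene hL [ 0.458 -0.211  0.012]
scene jar [ 0.686 -0.206  0.012]
scene bottle [0.797 0.008 0.012]
scene bar [0.41  0.017 0.012]
scene disc ((0.5795927047729492, 0.19804392755031586), 0.08042062073945999) ((346.8415832519531, 173.99964904785156), (47.311561584472656, 63.27661895751953), 99.90999603271484)
side jawL [ 0.577 -0.237  0.012]
side jawS [ 0.615 -0.158  0.012]
side jar [ 0.68  -0.211  0.012]
side bottle [ 0.775 -0.006  0.012]
side disc ((0.5679042339324951, 0.19233004748821259), 0.08485960215330124) ((227.2571258544922, 150.90150451660156), (27.389833450317383, 47.163082122802734), 89.1725082397461)
```

View pics/crop0.png

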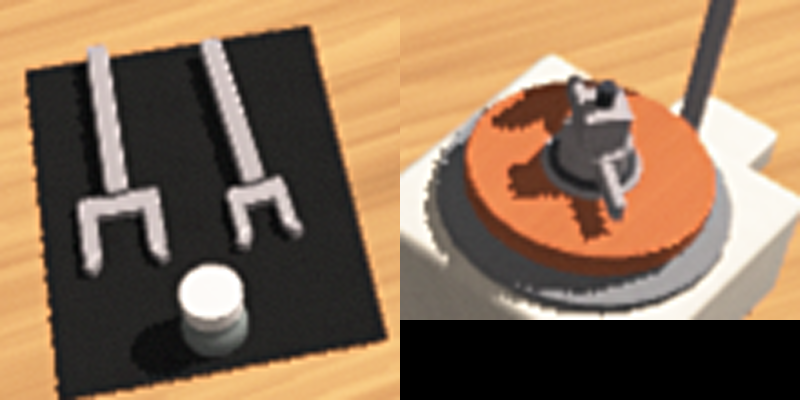

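The crop confirms it: the left grey wrench, with its jaw at about scene (178,258), has the wider jaw. The nut's wings run roughly from upper left to lower right in the picture. Next I'll look at both from near with the wrist camera.

Run:
```python
from h import *
c=cam("scene");c2=cam("side")
print("masttop",ray(c,(391,90),.3).round(3),ray(c2,(199,86),.3).round(3))
import pickle
robot.move_ptp([.53,-.2,.25],down(0.0)); state()
cw=cam("wrist");im=robot.grab_frame("wrist")[:,:,::-1].copy();cv2.imwrite("pics/w_mat.png",im);pickle.dump(cw,open("cmat.pkl","wb"))
robot.move_linear([.53,-.1,.30],velocity=.3)
robot.move_linear([.573,.195,.30],velocity=.3); state()
cw=cam("wrist");im2=robot.grab_frame("wrist")[:,:,::-1].copy();cv2.imwrite("pics/w_nut.png",im2);pickle.dump(cw,open("cnut.pkl","wb"))
cv2.imwrite("pics/w1.png",np.hstack([cv2.resize(im,(400,300)),cv2.resize(im2,(400,300))]))
cv2.imwrite("pics/w2.png",np.vstack([im[60:300,80:440],im2[60:300,80:440]])) 
print(np.round(robot.get_state()["qpos"],2))
```

```text
masttop [0.533 0.302 0.3  ] [0.513 0.278 0.3  ]
t2.17 p [ 0.5297 -0.201   0.2499] F [0.6 0.7 0.5] M [-0.03  0.04  0.04] op0.0936 gf0.0
t3.89 p [0.5733 0.193  0.2997] F [ 0.9 -0.4  0.3] M [-0.    0.    0.07] op0.0940 gf0.0
[ 0.02  0.37 -0.53  1.56  0.19  1.27 -2.1 ]
```

View pics/w1.png

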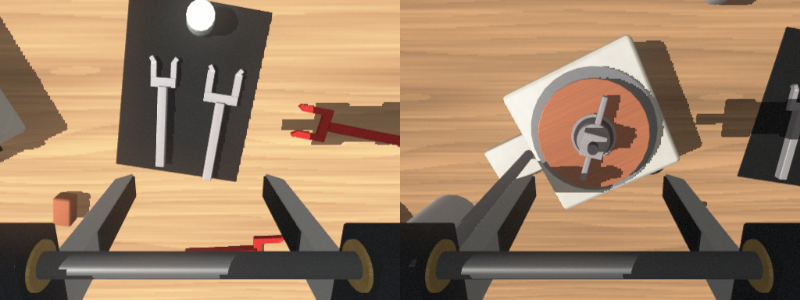

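View pics/w_nut.png

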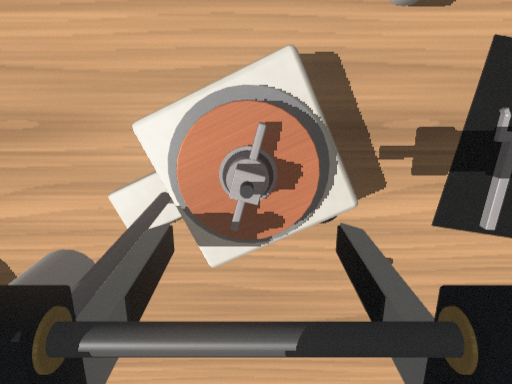

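The close view shows the nut boss at about (248,175), the stub at (247,188) and the wing tips at (262,124) and (236,228). The mast and its foot are to the lower left (150,200). The larger wrench is the right one in the mat view: handle end at about (266,228), jaw at (284,120). Now I'll measure both.

Run:
```python
from h import *
import pickle
cn=pickle.load(open("cnut.pkl","rb"));cm=pickle.load(open("cmat.pkl","rb"))
im=cv2.imread("pics/w_nut.png");hsv=cv2.cvtColor(im,cv2.COLOR_BGR2HSV)
m=(hsv[...,0]<13)&(hsv[...,1]>140)
best=max(comps(m,500),key=lambda k:k[1][4] if 150<k[2][0]<350 else 0)
hull=cv2.convexHull(np.argwhere(best[0])[:,::-1].astype(np.int32))
P=np.array([ray(cn,p[0],.118)[:2] for p in hull],np.float32);print("disc",cv2.minEnclosingCircle(P),cv2.fitEllipse(P))
for n,p,z in(("stub",(247,187),.182),("tipA",(262.5,124),.141),("tipB",(236,228),.141),("boss",(248,174),.141)):print(n,ray(cn,p,z).round(4))
# housing edges at z=.085
H=[ray(cn,p,.085)[:2] for p in((135,127),(292,46),(356,205),(212,266))]
print("housing",np.round(H,3).tolist(),"c",np.mean(H,0).round(4),"angles",[round(float(np.degrees(np.arctan2(*(H[(k+1)%4]-H[k])[::-1]))),1) for k in range(4)])
im=cv2.imread("pics/w_mat.png");g=cv2.cvtColor(im,cv2.COLOR_BGR2HSV)
mk=(g[...,2]>110)&(g[...,1]<60)
for l,st,ce in comps(mk,300):
    if not(150<ce[0]<340 and 60<ce[1]<240):continue
    uv=np.argwhere(l)[:,::-1];W=np.array([ray(cm,p,.016)[:2] for p in uv])
    vx,vy,x0,y0=cv2.fitLine(W.astype(np.float32),2,0,.01,.01).ravel();d=np.array([vx,vy])*np.sign(vx);n=np.array([-d[1],d[0]])
    for _ in range(3):
        s=(W-[x0,y0])@d;t=(W-[x0,y0])@n;lo=s.min()
        k=(s>lo+.015)&(s<lo+.11)
        vx,vy,x0,y0=cv2.fitLine(W[k].astype(np.float32),2,0,.01,.01).ravel();d=np.array([vx,vy])*np.sign(vx);n=np.array([-d[1],d[0]])
    s=(W-[x0,y0])@d;t=(W-[x0,y0])@n
    e=np.array([x0,y0])+d*s.min()
    print(st[4],ce.round(0),"len",np.ptp(s).round(4),"hw",np.ptp(t[(s>s.min()+.015)&(s<s.min()+.11)]).round(4),"jaww",np.ptp(t).round(4),"yaw deg",np.degrees(np.arctan2(d[1],d[0])).round(2),"end",e.round(4),"origin",(e+.153*d).round(4))
c=robot.get_state()
for y in np.arange(-6.3,6.3,.4):
    q=robot.ik([.573,.195,.2],down(y));print(round(y,2),None if q is None else np.round(q,2).tolist())
```

```text
disc ((0.5686379671096802, 0.15674790740013123), 0.058151207864284515) ((0.5692765712738037, 0.15462486445903778), (0.05449596419930458, 0.11383557319641113), 85.31449127197266)
stub [0.5755 0.1989 0.182 ]
tipA [0.6248 0.185  0.141 ]
tipB [0.5204 0.2114 0.141 ]
boss [0.577  0.1988 0.141 ]
housing [[0.617, 0.324], [0.699, 0.154], [0.526, 0.074], [0.446, 0.245]] c [0.5718 0.199 ] angles [-64.2, -155.1, 114.8, 24.7]
1999 [207. 135.] len 0.1667 hw 0.0139 jaww 0.041 yaw deg -4.03 end [ 0.4649 -0.1387] origin [ 0.6175 -0.1495]
2391 [278. 148.] len 0.1777 hw 0.0148 jaww 0.051 yaw deg -8.99 end [ 0.4419 -0.2125] origin [ 0.593  -0.2364]
-6.3 [0.0, 0.45, -0.5, 1.68, 0.24, 1.08, -2.16]
-5.9 [0.05, 0.46, -0.57, 1.67, 0.28, 1.08, -1.79]
-5.5 [0.1, 0.48, -0.64, 1.67, 0.31, 1.09, -1.42]
-5.1 [0.15, 0.5, -0.71, 1.67, 0.36, 1.11, -1.05]
-4.7 [0.2, 0.52, -0.79, 1.67, 0.4, 1.12, -0.69]
-4.3 [0.25, 0.55, -0.86, 1.67, 0.45, 1.14, -0.32]
-3.9 [0.3, 0.58, -0.94, 1.67, 0.5, 1.16, 0.04]
-3.5 [0.34, 0.61, -1.02, 1.67, 0.56, 1.18, 0.4]
-3.1 [0.38, 0.65, -1.08, 1.66, 0.61, 1.21, 0.76]
-2.7 [0.38, 0.65, -1.08, 
[... 399 characters left out ...]
7, 0.29, 1.09, -1.68]
0.9 [0.11, 0.48, -0.65, 1.67, 0.32, 1.1, -1.31]
1.3 [0.17, 0.5, -0.73, 1.67, 0.37, 1.11, -0.94]
1.7 [0.21, 0.53, -0.81, 1.67, 0.41, 1.13, -0.58]
2.1 [0.26, 0.56, -0.89, 1.67, 0.47, 1.14, -0.22]
2.5 [0.31, 0.59, -0.97, 1.67, 0.52, 1.17, 0.14]
2.9 [0.35, 0.62, -1.04, 1.67, 0.58, 1.19, 0.5]
3.3 [0.38, 0.65, -1.08, 1.66, 0.61, 1.21, 0.88]
3.7 [0.38, 0.65, -1.08, 1.66, 0.61, 1.21, 1.28]
4.1 [0.38, 0.65, -1.08, 1.66, 0.61, 1.21, 1.68]
4.5 [0.38, 0.65, -1.08, 1.66, 0.61, 1.21, 2.08]
4.9 [-1.12, 0.64, 1.08, 1.71, -0.61, 1.17, -2.82]
5.3 [-0.65, 0.42, 0.35, 1.7, -0.16, 1.05, -2.8]
5.7 [-0.07, 0.44, -0.41, 1.68, 0.19, 1.07, -2.69]
6.1 [-0.02, 0.45, -0.48, 1.68, 0.23, 1.07, -2.32]
```

Spindle at about (0.5735, 0.1988): the stub, wing and housing estimates agree to within 2 mm. The wrench origin is at about (0.593, -0.236) with yaw -9°. Its length (0.1777), jaw width (0.051) and handle width (0.0148) match the larger wrench. I'll straddle the nut with the fingers and turn both wings using joint 7 alone.

```bash
cat > turn.py <<'E'
from h import *
S=[.5735,.1988]
robot.gripper_to(.070)
for y in(2.0,3.8,4.6,5.03): robot.move_ptp([*S,.28],down(y))
print(np.round(robot.get_state()["qpos"],2))
hit=robot.move_linear([*S,.147],velocity=.12,threshold=6);s=state()
if hit: raise SystemExit("hit on way down")
q=np.array(s["qpos"]);q0=q[6];M0=s["moment"][2];n=0
sg=-1
while True:
    a=q0-q[6]
    st=.2 if a<1.55 else .035
    q[6]-=st;robot.goto_joints(q);n+=1
    s=robot.get_state();dM=s["moment"][2]-M0
    if n%8==0 or abs(dM)>.2: print(n,"a %.3f act %.3f"%(q0-q[6],q0-s["qpos"][6]),"dM %.2f"%dM,"F",np.round(s["force"],1),"t %.2f"%s["time"])
    if abs(dM)>.4 or q0-q[6]>3.35: break
state()
E
python3 turn.py
```

```text
[ 0.45  0.65 -1.27  1.57  0.63  1.39  2.58]
t10.28 p [0.5738 0.199  0.1477] F [ 1.  -0.1  0.1] M [ 0.14 -0.05 -0.05] op0.0698 gf0.0
8 a 1.600 act 1.591 dM 0.09 F [-0.6 -0.3 -0.3] t 12.81
16 a 1.880 act 1.879 dM 0.06 F [-1.1 -0.3 -0.7] t 14.81
24 a 2.160 act 2.159 dM 0.05 F [-1.   0.2  0.1] t 16.81
32 a 2.440 act 2.439 dM 0.14 F [-1.4  0.3 -1.3] t 18.81
40 a 2.720 act 2.719 dM 0.25 F [-3.7  5.4 -0.4] t 20.81
41 a 2.755 act 2.753 dM 0.77 F [-5.3  6.9 -0.2] t 21.06
t21.06 p [0.573  0.2003 0.1478] F [-5.3  6.9 -0.2] M [1.59 0.91 0.72] op0.0699 gf8.9
```

The nut hit its stop at a torque below 1 N m, after about 2.55 rad of turning, which is in the expected range. I'll back off, rise and look.

Run:
```python
from h import *
import pickle
q=np.array(robot.get_state()["qpos"]);q[6]+=.2;robot.goto_joints(q);s=state()
p=np.array(s["ee_pos"]);robot.move_linear([p[0],p[1],.25],velocity=.2)
robot.move_ptp([.5735,.1988,.25],down(1.7))
robot.pause(.3);s=state()
c=cam("wrist");im=robot.grab_frame("wrist")[:,:,::-1].copy();cv2.imwrite("pics/w_nut2.png",im);pickle.dump(c,open("cnut2.pkl","wb"))
u=proj(c,[.5735,.1988,.168]).round().astype(int);print(u)
x0,y0=u[0]-80,max(0,u[1]-75);cv2.imwrite("pics/c2.png",cv2.resize(im[y0:y0+150,x0:x0+160],None,fx=4,fy=4,interpolation=2));print(x0,y0)
```

```text
t21.38 p [0.5732 0.2001 0.1478] F [-0.1 -0.4  0.1] M [-0.02 -0.13  0.05] op0.0700 gf0.0
t23.05 p [0.5735 0.1988 0.2498] F [ 1.2  0.3 -0.2] M [-0.02 -0.09  0.03] op0.0700 gf0.0
[255 203]
175 128
```

View pics/c2.png

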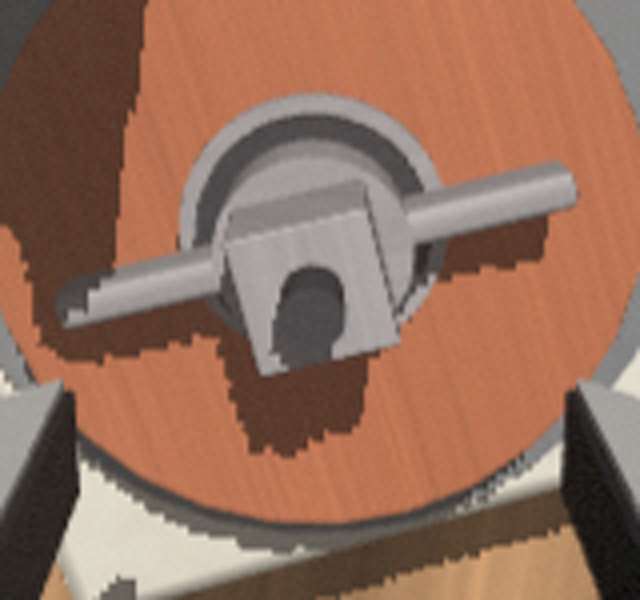

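The crop shows the head's top face clearly, with corners at about (226,243), (362,206), (399,342) and (262,377) in crop pixels; the wings lie parallel to its near flats. I'll compute its pose and fetch the wrench.

Run:
```python
from h import *
import pickle
c=pickle.load(open("cnut2.pkl","rb"))
K=[ray(c,((u+.5)/4-.5+175,(v+.5)/4-.5+128),.168)[:2] for u,v in((226,243),(362,206),(399,342),(262,377))]
print("head",np.mean(K,0).round(4),[(np.linalg.norm(K[(k+1)%4]-K[k]).round(4),np.degrees(np.arctan2(*(K[(k+1)%4]-K[k])[::-1])).round(1)) for k in range(4)])
y=np.radians(-8.99);d=np.array([np.cos(y),np.sin(y)]);g=np.array([.5930,-.2364])-.1*d
robot.move_linear([.55,.05,.25],velocity=.35,frame=down(.8))
robot.move_ptp([*g,.12],down(y));robot.gripper_to(.05)
print(robot.move_linear([*g,.0255],velocity=.12,threshold=8));state()
robot.gripper_to(0.0);state()
robot.move_linear([*g,.12],velocity=.15);s=state();print(np.round(s["qpos"],2))
c=cam("wrist");im=robot.grab_frame("wrist")[:,:,::-1].copy();cv2.imwrite("pics/w_grip.png",im);pickle.dump((c,s),open("cgrip.pkl","wb"))
```

```text
head [0.5716 0.1999] [(np.float64(0.0263), np.float64(23.2)), (np.float64(0.0277), np.float64(-67.3)), (np.float64(0.0272), np.float64(-157.2)), (np.float64(0.0275), np.float64(110.9))]
False
t26.78 p [ 0.4946 -0.2209  0.0261] F [ 0.4 -0.8  0.2] M [ 0.03 -0.02 -0.01] op0.0501 gf0.0
t27.43 p [ 0.4943 -0.2208  0.0256] F [-0.3 -0.4  2.9] M [ 0.02  0.18 -0.04] op0.0134 gf30.0
t28.22 p [ 0.4937 -0.2207  0.1192] F [-0.3  0.2 -3. ] M [ 0.07  0.07 -0.  ] op0.0138 gf30.0
[ 0.83  0.46 -0.58  1.9   0.32  0.88 -1.64]
```

View pics/w_grip.png

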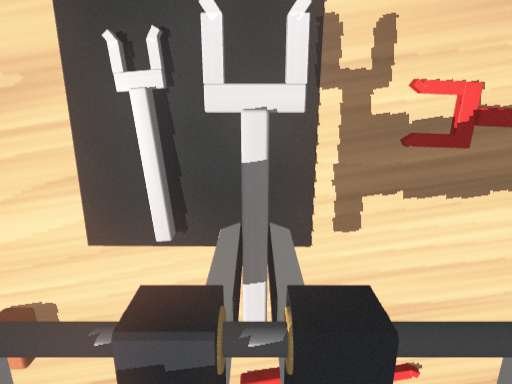

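The wrench is held straight, with the jaw bridge at (204–305, 86–110) and the prong inner edges at (223,60) and (287,60). I'll compute its origin in the tool frame, carry it to the nut and slide it on.

Run:
```python
from h import *
import pickle
cn=pickle.load(open("cnut2.pkl","rb"))
f=lambda u,v,z:ray(cn,((u+.5)/4-.5+175,(v+.5)/4-.5+128),z)[:2]
a,b=f(70,303,.141),f(568,181,.141);print("wing mid",((a+b)/2).round(4),"len",np.linalg.norm(b-a).round(4),"ang",np.degrees(np.arctan2(*(b-a)[::-1])).round(1))
c,s=pickle.load(open("cgrip.pkl","rb"));T=np.array(s["tool_rot"]);p=np.array(s["ee_pos"]);zt=p[2]-.0136
L=lambda u,v:(T.T@(ray(c,(u,v),zt)-p))[:2].round(4)
for n,u in dict(back=(255,85),rear=(255,110),inL=(223,60),inR=(286,60),oL=(204,98),oR=(305,98)).items():print(n,L(*u))
ox=np.mean([L(255,85)[0]+.016,L(255,110)[0]+.028]);oy=(L(204,98)[1]+L(305,98)[1])/2;print("origin in tool",ox,oy)
H=np.array([.5716,.1999]);y=np.radians(111.8);R=down(y)[:2,:2]
off=R@np.array([ox,oy]);d=R[:,0]
np.save("grip.npy",[ox,oy,*H])
robot.move_linear([.52,-.15,.25],velocity=.3)
P=H-.05*d-off;print("pre",P.round(4))
robot.move_ptp([*P,.25],down(y));print(np.round(robot.get_state()["qpos"],2))
robot.move_linear([*P,.1716],velocity=.15);state()
print("hit",robot.move_linear([*(H-.001*d-off),.1716],velocity=.06,threshold=8));s=state();print("short by",np.dot(H-off-s["ee_pos"][:2],d))
c=cam("wrist");im=robot.grab_frame("wrist")[:,:,::-1].copy();cv2.imwrite("pics/w_on.png",im)
cv2.imwrite("pics/w_onc.png",cv2.resize(im[0:200,140:370],None,fx=3,fy=3,interpolation=2))
```

```text
wing mid [0.5719 0.202 ] len 0.1066 ang 21.8
back [0.0841 0.0008]
rear [0.0721 0.0008]
inL [ 0.0957 -0.0147]
inR [0.0957 0.0157]
oL [ 0.0779 -0.0246]
oR [0.078  0.0256]
origin in tool 0.1001 0.0005000000000000004
pre [0.6269 0.0603]
[ 0.57  0.62 -1.06  1.55  0.56  1.3  -0.19]
t30.98 p [0.6272 0.0605 0.1724] F [ 0.1 -0.1 -2.9] M [-0.08 -0.14 -0.01] op0.0138 gf30.0
hit False
t31.95 p [0.6089 0.1054 0.1715] F [-0.  -0.3 -3.3] M [-0.11 -0.22 -0.  ] op0.0137 gf30.0
short by 0.0014384360454818448
```

View pics/w_onc.png

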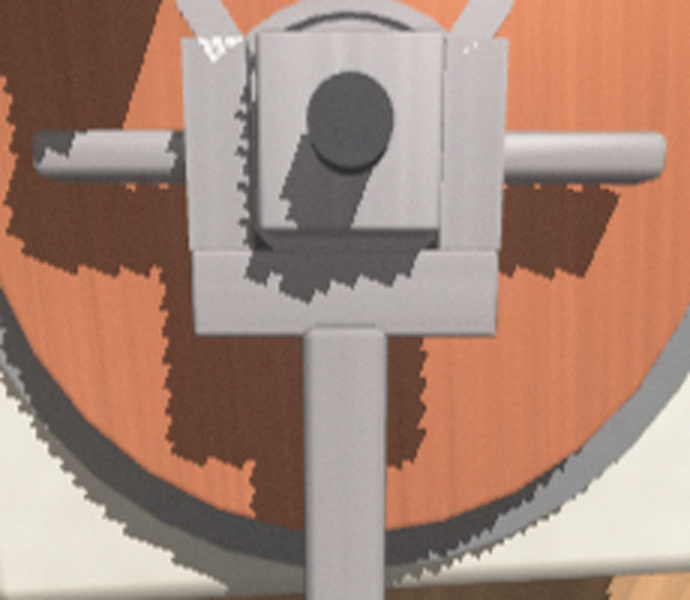

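The wrench is fully on the head: the jaw walls sit either side of the square at crop (249–445, 240), parallel to the flats. Now I'll turn it clockwise about the spindle in small arcs, watching for the torque to come up.

Run:
```python
from h import *
ox,oy,hx,hy=np.load("grip.npy");H=np.array([hx,hy]);y0=np.radians(111.8)
s=robot.get_state();F0=np.array(s["force"]);a=0;on=None
while a<1.05:
    a+=.04 if on is None else .06
    if on is not None and a>on+.775: a=on+.775
    y=y0-a;R=down(y)[:2,:2];P=H-.001*R[:,0]-R@np.array([ox,oy])
    robot.move_linear([*P,.1716],velocity=.04,frame=down(y))
    s=robot.get_state();dF=np.array(s["force"])-F0
    t=np.array([np.sin(y),-np.cos(y)])  # cw direction wrench +x side
    r=np.array(s["ee_pos"][:2])-H;tq=r[0]*dF[1]-r[1]*dF[0]+s["moment"][2]
    yaw=np.arctan2(s["tool_rot"][1][0],s["tool_rot"][0][0])
    print("a %.3f act %.3f tq %.2f"%(a,y0-yaw,tq),"F",dF.round(1),"Mz %.2f t %.2f"%(s["moment"][2],s["time"]))
    if on is None and abs(tq)>.75: on=a
    if on is not None and a>=on+.7749: break
    if np.linalg.norm(dF)>40: print("force!");break
```

```text
a 0.040 act 0.040 tq -0.00 F [ 0.2 -0.4 -0.6] Mz -0.01 t 32.25
a 0.080 act 0.079 tq -0.13 F [-0.3 -0.8 -1.1] Mz -0.08 t 32.50
a 0.120 act 0.119 tq -0.07 F [ 0.7 -0.4 -1.2] Mz -0.13 t 32.75
a 0.160 act 0.158 tq 0.31 F [ 3.2  1.2 -1.2] Mz -0.03 t 33.00
a 0.200 act 0.199 tq 0.79 F [ 6.3  2.3 -0.7] Mz 0.12 t 33.25
a 0.260 act 0.259 tq 0.83 F [ 7.   1.9 -1.5] Mz 0.10 t 33.55
a 0.320 act 0.319 tq 0.91 F [ 8.   1.4 -1.6] Mz 0.10 t 33.85
a 0.380 act 0.379 tq 0.94 F [ 8.1  1.  -1.6] Mz 0.12 t 34.15
a 0.440 act 0.439 tq 0.84 F [ 7.3  0.5 -1.8] Mz 0.11 t 34.45
a 0.500 act 0.499 tq 0.86 F [ 7.4  0.3 -2.2] Mz 0.11 t 34.75
a 0.560 act 0.559 tq 0.99 F [ 8.5 -0.9 -1.7] Mz 0.13 t 35.05
a 0.620 act 0.619 tq 0.90 F [ 7.2 -0.8 -2.6] Mz 0.17 t 35.35
a 0.680 act 0.679 tq 0.97 F [ 7.7 -1.6 -1.8] Mz 0.17 t 35.65
a 0.740 act 0.739 tq 0.94 F [ 7.6 -2.4 -1.4] Mz 0.14 t 35.95
a 0.800 act 0.799 tq 0.80 F [ 5.9 -2.  -2. ] Mz 0.18 t 36.25
a 0.860 act 0.859 tq 0.94 F [ 7.6 -2.9 -1.4] Mz 0.13 t 36.55
a 0.920 act 0.919 tq 0.98 F [ 7.4 -2.5 -1.2] Mz 0.21 t 36.85
a 0.975 act 0.974 tq 0.95 F [ 6.4 -4.2 -1.9] Mz 0.18 t 37.14
```

The torque came up at 0.19 rad (jaw play) and then held at about 0.95 N m for about 0.78 rad. Now I'll centre the jaw, slide it off and check the head angle.

Run:
```python
from h import *
import pickle
ox,oy,hx,hy=np.load("grip.npy");H=np.array([hx,hy]);y0=np.radians(111.8)
def go(a,b,v=.06,z=.1716,th=None):
    y=y0-a;R=down(y)[:2,:2];return robot.move_linear([*(H-b*R[:,0]-R@np.array([ox,oy])),z],velocity=v,frame=down(y),threshold=th)
for a in(.90,.84): go(a,.001,.04);state()
print(go(.84,.02,.06,th=8));state()
print(go(.84,.05,.08,th=8));state()
go(.84,.05,.15,z=.23)
go(.84,.055,.15,z=.23)
s=state();c=cam("wrist");im=robot.grab_frame("wrist")[:,:,::-1].copy();cv2.imwrite("pics/w_off.png",im);pickle.dump((c,s),open("coff.pkl","wb"))
u=proj(c,[hx,hy,.168]).round().astype(int);print(u)
y1=max(0,u[1]-80);x1=u[0]-100;cv2.imwrite("pics/w_offc.png",cv2.resize(im[y1:y1+150,x1:x1+200],None,fx=4,fy=4,interpolation=2));print(x1,y1)
```

```text
t37.48 p [0.5209 0.1122 0.1715] F [ 2.1 -0.9 -1.3] M [-0.59 -0.5  -0.02] op0.0139 gf30.0
t37.78 p [0.526  0.1097 0.1715] F [ 0.7 -0.4 -2.1] M [-0.28 -0.08 -0.07] op0.0140 gf30.0
False
t38.25 p [0.5177 0.0921 0.1717] F [-0.6 -0.2 -2.2] M [-0.14  0.05 -0.04] op0.0136 gf30.0
False
t38.77 p [0.5047 0.0657 0.1717] F [-0.6 -0.4 -2.1] M [-0.12  0.02 -0.03] op0.0134 gf30.0
t39.57 p [0.5019 0.0607 0.2293] F [ 0.3  0.1 -2.6] M [-0.13 -0.04  0.01] op0.0140 gf30.0
[256 -46]
156 0
```

View pics/w_offc.png

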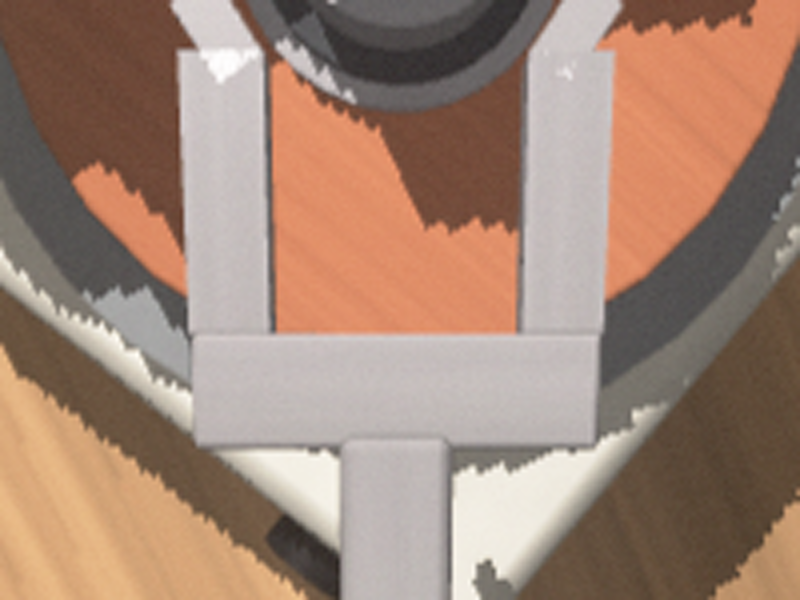

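That crop shows the wrench clear of the nut and still straight in the fingers; the nut head itself is out of view. I'll lay the wrench back, then look at the mat and the nut in one final picture.

Run:
```python
from h import *
import pickle
y=np.radians(-8.99);g=[.4944,-.2208]
robot.move_linear([.50,.03,.25],velocity=.2)
robot.move_ptp([*g,.15],down(y));state()
robot.move_linear([*g,.04],velocity=.15)
print("touch",robot.move_linear([*g,.0252],velocity=.03,threshold=5));state()
robot.gripper_to(.045);robot.pause(.2);state()
robot.move_linear([*g,.25],velocity=.25)
robot.move_linear([.53,-.19,.25],velocity=.25,frame=down(0))
robot.pause(.2);cm=cam("wrist");a=robot.grab_frame("wrist")[:,:,::-1].copy()
robot.move_linear([.55,.0,.26],velocity=.35,frame=down(.6))
robot.move_linear([.5735,.1988,.26],velocity=.35,frame=down(1.1));robot.pause(.3);state()
cn=cam("wrist");b=robot.grab_frame("wrist")[:,:,::-1].copy()
cv2.imwrite("pics/fa.png",a);cv2.imwrite("pics/fb.png",b);pickle.dump((cm,cn),open("cf.pkl","wb"))
u=proj(cn,[.5716,.1999,.168]).round().astype(int);x0,y0=u-[50,50];print(x0,y0)
C=np.zeros((500,800,3),np.uint8);C[:300,:400]=cv2.resize(a,(400,300));C[:400,400:]=cv2.resize(b[y0:y0+100,x0:x0+100],(400,400),interpolation=2)
cv2.imwrite("pics/final.png",C)
# wrenches again
gg=cv2.cvtColor(a,cv2.COLOR_BGR2HSV)
for l,st,ce in comps((gg[...,2]>110)&(gg[...,1]<60),300):
    if 120<ce[0]<360 and 20<ce[1]<240: print(st[4],ray(cm,ce,.016).round(4))
gm=pickle.load(open("cmat.pkl","rb"));print("before",ray(gm,(207,135),.016).round(4),ray(gm,(278,148),.016).round(4))
```

```text
t41.00 p [ 0.4951 -0.2191  0.1502] F [-0.2  0.  -2. ] M [0.1  0.08 0.06] op0.0136 gf30.0
touch True
t42.38 p [ 0.4942 -0.2209  0.0255] F [-1.3  0.9  6. ] M [0.11 0.26 0.03] op0.0136 gf30.0
t43.24 p [ 0.4938 -0.2207  0.0252] F [ 0.3  0.1 -0.4] M [ 0.05  0.05 -0.  ] op0.0451 gf0.0
t46.66 p [0.5738 0.1977 0.2601] F [-0.   0.4  0.5] M [-0.07 -0.04  0.03] op0.0452 gf0.0
201 147
1388 [ 0.6819 -0.2035  0.016 ]
2038 [ 0.5617 -0.146   0.016 ]
2462 [ 0.547  -0.2292  0.016 ]
before [ 0.5617 -0.1462  0.016 ] [ 0.5465 -0.229   0.016 ]
```

View pics/final.png

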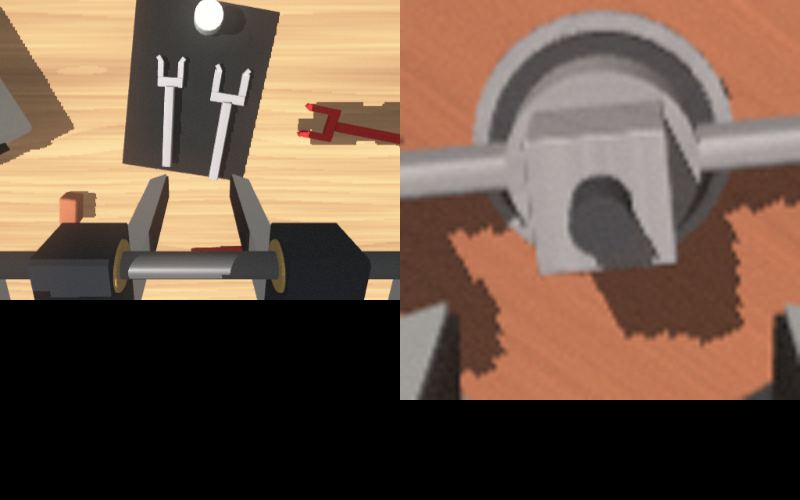

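The wrench lies back on its spot, level with its original pose, and the small wrench, jar and bar haven't moved. The head's corners are at panel pixels (126,139), (262,127), (277,264) and (141,275). One check of the head angle before handing in.

Run:
```python
from h import *
import pickle
cm,c=pickle.load(open("cf.pkl","rb"))
K=[ray(c,((u+.5)/4-.5+201,(v+.5)/4-.5+147),.168)[:2] for u,v in((126,139),(262,127),(277,264),(141,275))]
A=[np.degrees(np.arctan2(*(K[(k+1)%4]-K[k])[::-1])) for k in range(4)];r=[((x+45+k*90)+180)%360-180-45 for k,x in enumerate(A)]
print(np.round(r,1),"mean",np.mean(r).round(1),"turned",np.round(22.4-np.mean(r),1),"deg (45 wanted)")
```

```text
[-21.8 -20.4 -22.1 -22. ] mean -21.6 turned 44.0 deg (45 wanted)
```

Run:
```python
from h import *
robot.move_linear([.55,.05,.30],velocity=.25);state();print(robot.sign_off())
```

```text
t47.48 p [0.5499 0.051  0.2999] F [ 0.   0.3 -0. ] M [ 0.   -0.06  0.01] op0.0453 gf0.0
the job is handed in; nothing more can be done
None
```

The job is handed in at 47.5 s: the nut was run finger-tight with the fingers, then tightened about 44° with the larger wrench, which is back flat on the mat in its original spot; the small wrench has not moved, and neither the jar, the bottle nor the bar was touched.

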